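Load the spacer rings onto a slanted slicer arbor

ROBOT

A 7-joint arm with a two-finger parallel gripper is mounted at the origin on the work surface. World frame = base frame: x ahead of the robot, y to its left, z up, the work surface at z = 0. Lengths are in m, angles in rad, forces in N, time in s.
With the tool pointing down it reaches from about 0.425 to 1.025 m from the base axis. Payload 9.4 kg.
Tool frame: the origin (TCP) lies on the centre line of the jaws, within the pads' length; the fingertips stand 14 mm ahead of it and the grasp point (between the pads) lies 5 mm behind it; z points along the fingers, x is the direction in which the jaws open and shut, and the axes are right-handed (so a half turn about z gives the same grasp; the last joint's range is limited). The gripper opens to 85 mm and grips with 20 to 120 N. Pads are 22 mm wide; open, the fingers measure 114 mm over their backs; the gripper's body (76 mm by 85 mm) begins 54 mm behind the grasp point. The pads swing forward as they close: fully open they stand 13 mm farther back than shut.
Start: joints at [1.163, 0.599, -0.003, 1.599, 0.002, 0.943, -0.08], TCP at [0.235, -0.686, 0.245] pointing down, gripper open.
Joint ranges: [-2.57, 2.57], [-0.35, 1.97], [-1.29, 1.29], [0.11, 2.56], [-1.05, 4.19], [0.11, 1.86], [-2.63, 2.63]. Speed limits (rad/s): [2.22, 2.22, 3.01, 3.01, 3.14, 3.14, 3.14].

INTERFACE

Orientations are given as a unit quaternion [x, y, z, w].
In Python, from rig import env, imaging, workorder gives the robot as it stands.
- The arm moves only by the tool play_rows, never from a script. Its argument "targets" is a list of rows, each a list of 3 entries, a list of its own where there are three numbers: the shift along the tool's x, y, z in mm, then the turn, a rotation vector about the tool's x, y, z in degrees, then the finger opening in mm, from 0 to 85.4. In form: [[[dx, dy, dz], [ax, ay, az], hand], ...]. A call has 1 to 12 rows; each row is the pose to reach, as a shift and turn from the pose commanded when the call began, along the tool's axes at that moment; what a row does not reach only later rows make up. A row lasts 1/10 s, in which the tool goes at most 50 mm and 8.59 degrees, less where a joint would pass 70% of its speed; a pose out of reach is approached as far as the arm can. A call with a gripper value outside its range is refused whole. The fingers move at their own pace and stop on an object; the grip force is fixed at half the most. Time passes only in rows, so rows that repeat a pose let the fingers close. It gives the time, the measured TCP pose, the force and the opening at its end, in the units of the state.
- env.sense(): the state, without advancing time (a new reading comes with each control period).
- imaging.get_image(name): name is "scene" or "side" or "wrist"; returns a dict with "frame" (384x512x3 uint8, red, green, blue), "z_map" (384x512 float32, m along the optical axis (not along the pixel's ray), 0 where there is no reading), "camera_matrix" (3x3 intrinsics, pixels), "R" (3x3) and "t" (3): a world point X has camera coordinates R X + t; the wrist camera has in their place "tool_from_camera" (4x4, takes a point from camera to tool coordinates, whose origin is the TCP and whose axes are the tool frame's). Camera axes: x right, y down, z forward; pixel columns grow to the right and rows downward; lengths in m; the calibration is good to about 2 mm. A picture is of the moment at which its call begins: read the wrist's pose just before it.
- workorder.hand_in(): hands the job in, once; it reports no verdict.
The state is a dict: "t": time; "joint_pos": joint angles; "joint_vel": joint speeds; "joint_efforts": joint torques, N m; "tcp_pos": TCP position; "orientation": TCP orientation; "force": force on the tool from outside, world axes, zero at the start; "ft_torque": the same for the moment, N m; "opening": opening from 0.0 (shut) to 1.0 (fully open).
Only numpy, scipy, OpenCV 4.12 (cv2) and the standard library are available. Lean on these libraries where they do the work, as an engineer would, in place of code of your own. Each camera call takes 0.05 s, during which the arm holds its last target. There are 200 camera calls.

TASK

Thread the three loose steel spacer rings onto the slanting arbor of the slicer's spindle unit, the large one first, then the medium one, then the small one, each pushed fully home against the flange or the ring below it. Let go of them, and leave the socket, nut, bolt, rubber foot and cable reel among them standing where they are.

Things in the scene. Friction and masses are not known exactly. Their poses are not given: they have to be found in the camera images.
- large_c (a point): centre (half-way up, on the bore's axis) of the large plain steel spacer ring: outer diameter 56 mm, 16 mm thick, bore 22 mm right through; starts lying flat on the bench; z along the bore; either face may go down; the mass may vary from about 0.2 to 0.3 kg
- ring_large: the large ring itself; origin at the centre of its underside, z along the bore
- medium_c (a point): centre (half-way up, on the bore's axis) of the medium plain steel spacer ring: outer diameter 46 mm, 13 mm thick, bore 22 mm right through; starts lying flat on the bench; z along the bore; either face may go down; the mass may vary from about 0.1 to 0.16 kg
- ring_medium: the medium ring itself; origin at the centre of its underside, z along the bore
- small_c (a point): centre (half-way up, on the bore's axis) of the small plain steel spacer ring: outer diameter 36 mm, 10 mm thick, bore 22 mm right through; starts lying flat on the bench; z along the bore; either face may go down; the mass may vary from about 0.04 to 0.06 kg
- ring_small: the small ring itself; origin at the centre of its underside, z along the bore
- arbor: fixed steel stub shaft on the slicer's spindle unit, leaning 32 deg from vertical, more or less to the robot's left. Origin: centre of the flange face where the first ring seats; z: along the shaft to its free end; y: level; x: uphill. Diameter 18 mm to z = 45 mm, then tapers to a blunt 9 mm end at z = 54. Flange: diameter 34, 10 mm thick. Friction may hold a ring up: push it home
- unit: the fixed grey spindle unit that carries the arbor; origin on the bench straight under the flange's centre, which is 120 mm up; z up. Foot plate 170 x 130 mm. The housing is a slanted box: in the arbor's frame x -45 to 70, y -55 to 55, z -80 to -10 mm; a motor 84 mm thick sticks out 80 mm farther on its +x side
- guard (a point): middle of the top edge of the aluminium guard plate, which stands on the housing uphill of the arbor and parallel to it, 6 mm thick, 70 mm wide; in the arbor's frame x 44 to 50, y -35 to 35, z up to 40 mm
- socket_c (a point): centre of a standing dark steel wrench socket, 26 mm in diameter, 40 mm tall; bystander close to the large ring
- nut_c (a point): centre of a dark steel hexagon nut lying flat, 30 mm across flats (35 mm across corners), 16 mm tall; bystander close to the large ring
- bolt_c (a point): centre (half-way up) of a dark steel bolt standing on its hexagon head (24 mm across flats, 28 mm across corners), 44 mm tall; bystander close to the medium ring
- foot_c (a point): centre of a black rubber machine foot, 32 mm in diameter, 22 mm tall; bystander close to the small ring
- reel_c (a point): centre of a standing empty blue cable reel, 84 mm in diameter, 90 mm tall; bystander
- spray: fixed plain metal spray can, 56 mm in diameter, 170 mm tall, at the back left; origin at the centre of its foot

How it is judged:
By the outcome, as a careful person would: the job done as asked, in the order asked, and still so for the second after the job is handed in, with the robot touching nothing.
It also fails if it takes over 72 s, if anything falls off the work surface, if the arm or the gripper's body presses on something with over 40 N, if the wrist force passes 120 N, or if a joint passes its speed limit or range.

## Working session

There is one attempt and no reset: what is moved stays moved. The work goes in short steps, Python scripts to look and compute and a tool call to move; the robot and the scene stay as the last step left them, time stands still between calls to the robot, and variables do not carry over. Pictures are saved under pics/ and viewed, about 8 in all and at most 12, crops included, and the job is handed in when it is done.

Besides the shell and the picture viewer there is one more tool, called by a JSON object that holds its "name" and its "arguments". play_rows: Moves the arm, as the interface text tells. Its arguments: {"type":"object","properties":{"targets":{"type":"array","items":{"type":"array"}}},"required":["targets"]}

```bash
ls; mkdir -p pics
python3 - <<'E'
from rig import env, imaging
import cv2, numpy as np, pickle
s=env.sense(); print({k:np.round(v,3) for k,v in s.items()})
d={}
for n in("scene","side","wrist"):
    g=imaging.get_image(n); d[n]=g
    print(n,g["camera_matrix"].round(1).tolist(),[np.round(g[k],3).tolist() for k in("R","t","tool_from_camera") if k in g])
pickle.dump((s,d),open("d0.pkl","wb"))
a=[cv2.resize(d[n]["frame"],(800,600))[:,:,::-1] for n in("scene","side")]
cv2.imwrite("pics/scene0.png",a[0]);cv2.imwrite("pics/side0.png",a[1])
E
```

```text
pics
{'t': np.float64(0.0), 'joint_pos': array([ 1.163,  0.6  , -0.003,  1.6  ,  0.002,  0.943, -0.08 ]), 'joint_vel': array([ 0.002,  0.001, -0.   ,  0.001,  0.   , -0.   , -0.001]), 'joint_efforts': array([-1.0000e-03, -7.7646e+01,  1.5650e+00, -2.5800e+01,  1.2000e-02,
        9.0000e-03,  0.0000e+00]), 'tcp_pos': array([ 0.235, -0.685,  0.244]), 'orientation': array([ 0.814, -0.581, -0.001, -0.   ]), 'force': array([-0.178, -0.258, -0.233]), 'ft_torque': array([-0.005, -0.008, -0.061]), 'opening': np.float64(1.0)}
scene [[415.2, 0.0, 259.8], [0.0, 415.2, 195.3], [0.0, 0.0, 1.0]] [[[0.686, 0.728, -0.013], [0.515, -0.498, -0.698], [-0.514, 0.472, -0.716]], [-0.401, -0.149, 1.331]]
side [[355.1, 0.0, 261.5], [0.0, 355.1, 189.8], [0.0, 0.0, 1.0]] [[[-0.952, -0.305, -0.01], [-0.182, 0.592, -0.786], [0.245, -0.746, -0.619]], [0.507, 0.14, 0.887]]
wrist [[300.1, 0.0, 254.7], [0.0, 300.1, 192.5], [0.0, 0.0, 1.0]] [[[1.0, -0.001, 0.0, -0.001], [0.001, 0.954, 0.299, -0.076], [-0.0, -0.299, 0.954, -0.129], [0.0, 0.0, 0.0, 1.0]]]
```

View pics/scene0.png

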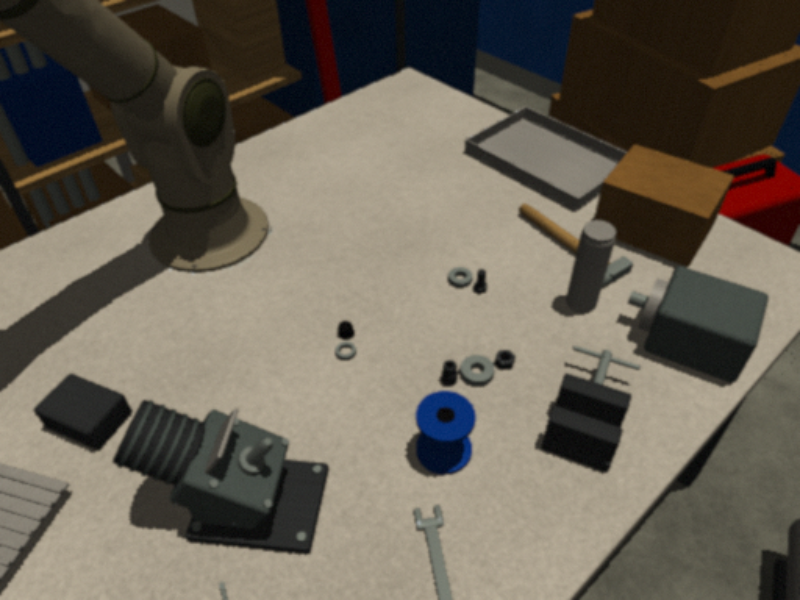

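View pics/side0.png

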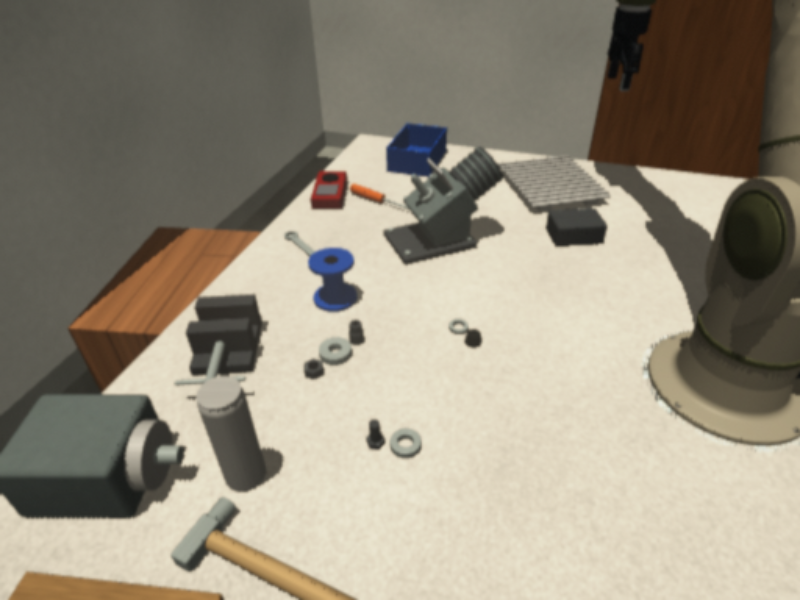

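Scene view (800x600 px): large ring (477,369) between socket (450,372) and nut (505,358); medium (460,276) with bolt (481,281); small (346,351) with foot (346,330); arbor (258,450), guard uphill of it, reel (445,430). Side view agrees, with large ring at (335,350), medium (405,442) and small (458,326).

```bash
cat > h.py <<'E'
import numpy as np, cv2
def cloud(g,T=None):
    K=g["camera_matrix"];z=g["z_map"].astype(float);v,u=np.indices(z.shape)
    P=np.stack([(u-K[0,2])/K[0,0]*z,(v-K[1,2])/K[1,1]*z,z],-1)
    if "R" in g: W=(P-g["t"])@g["R"]
    else:
        P=P@T[:3,:3].T+T[:3,3]; W=P
    W[z==0]=np.nan
    return W
def ray(g,u,v,h):
    K=g["camera_matrix"];d=np.array([(u-K[0,2])/K[0,0],(v-K[1,2])/K[1,1],1]);R=g["R"]
    o=-R.T@g["t"];d=R.T@d;return o+d*(h-o[2])/d[2]
E
python3 - <<'E'
import pickle;from h import *
s,d=pickle.load(open("d0.pkl","rb"))
for n,px in {"scene":dict(L=(477,369),M=(460,276),S=(346,351),sock=(450,372),nut=(505,358),bolt=(481,281),foot=(346,330),reel=(445,415)),
 "side":dict(L=(335,350),M=(405,442),S=(458,326),sock=(356,332),nut=(313,368),bolt=(375,434),foot=(473,338),reel=(331,260))}.items():
    g=d[n];W=cloud(g)
    for k,(u,v) in px.items():
        h=dict(L=.016,M=.013,S=.01,sock=.04,nut=.016,bolt=.044,foot=.022,reel=.09)[k]
        c=ray(g,u*.64,v*.64,h)
        m=(np.hypot(W[...,0]-c[0],W[...,1]-c[1])<(.04 if k!='reel' else .08))&(abs(W[...,2]-h)<.004)
        print(n,k,c[:2].round(3),np.nanmedian(W[m],0).round(3),((W[m].max(0)+W[m].min(0))/2).round(3) if m.any() else 0,m.sum())
    # unit
    u,v=dict(scene=(258,455),side=(424,195))[n]
    u=int(u*.64);v=int(v*.64)
    sub=W[v-40:v+40,u-45:u+45].reshape(-1,3); sub=sub[sub[:,2]>.03]
    np.save(n+"_u.npy",sub); print(len(sub),W[v,u].round(3))
    im=g["frame"][v-60:v+60,u-80:u+80]; cv2.imwrite(f"pics/{n}_u.png",cv2.resize(im,None,fx=5,fy=5,interpolation=cv2.INTER_CUBIC)[:,:,::-1])
E
```

```text
scene L [0.627 0.119] [0.627 0.12  0.016] [0.624 0.121 0.016] 271
scene M [0.454 0.263] [0.453 0.264 0.013] [0.46  0.263 0.013] 124
scene S [ 0.445 -0.007] [ 0.435 -0.002  0.01 ] [0.434 0.003 0.01 ] 102
scene sock [0.613 0.069] [0.604 0.076 0.041] [0.603 0.078 0.04 ] 54
scene nut [0.643 0.17 ] [0.638 0.163 0.017] [0.636 0.158 0.016] 151
scene bolt [0.511 0.255] [0.495 0.271 0.045] [0.495 0.271 0.044] 24
scene foot [0.418 0.017] [0.408 0.021 0.022] [0.408 0.021 0.022] 55
scene reel [ 0.688 -0.021] [ 0.689 -0.023  0.091] [ 0.687 -0.022  0.09 ] 1004
3615 [ 0.596 -0.258  0.147]
side L [0.621 0.128] [0.626 0.127 0.017] [0.624 0.129 0.016] 249
side M [0.451 0.269] [0.453 0.27  0.014] [0.46  0.266 0.013] 255
side S [0.44  0.001] [ 0.441 -0.001  0.011] [0.44  0.003 0.01 ] 78
side sock [0.593 0.1  ] [0.602 0.082 0.041] [0.603 0.08  0.04 ] 46
side nut [0.639 0.177] [0.638 0.168 0.017] [0.636 0.163 0.016] 146
side bolt [0.487 0.291] [0.495 0.276 0.045] [0.495 0.275 0.044] 42
side foot [0.405 0.037] [0.407 0.026 0.023] [0.408 0.024 0.022] 55
side reel [ 0.686 -0.019] [ 0.686 -0.016  0.091] [ 0.688 -0.019  0.09 ] 425
2613 [ 0.579 -0.249  0.125]
```

View pics/scene_u.png

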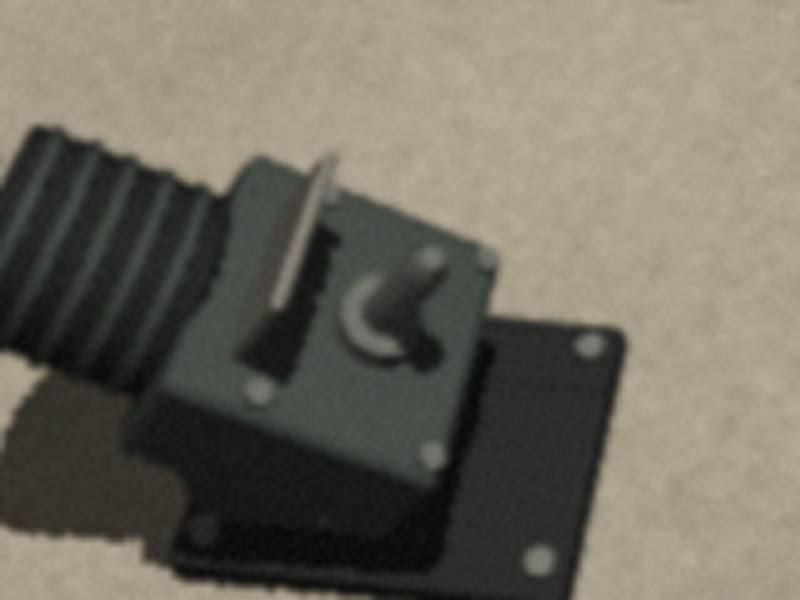

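View pics/side_u.png

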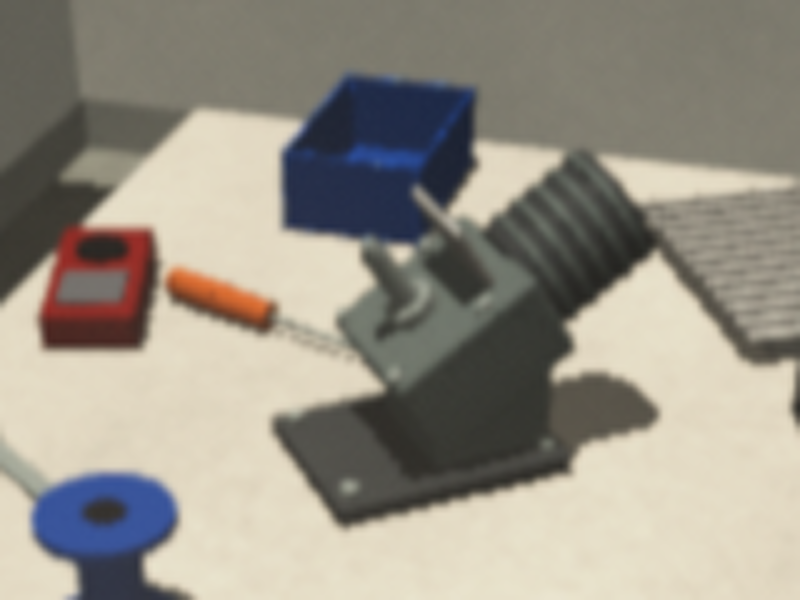

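```bash
cat >> h.py <<'E'
from scipy.spatial.transform import Rotation as Ro
def fit_arbor(P,az0=90.,verb=True):
    """housing-top plane -> axis direction; shaft & flange points -> centre"""
    n=np.array([.53*np.cos(np.radians(az0)),.53*np.sin(np.radians(az0)),.848])
    q=P@n; hist,e=np.histogram(q,60); c=e[hist.argmax()]+.001
    for i in range(15):
        m=abs(P@n-c)<(.008 if i<5 else .003)
        Q=P[m]; c0=Q.mean(0); nn=np.linalg.svd(Q-c0,full_matrices=False)[2][2]; n=nn*np.sign(nn[2]); c=n@c0
    if verb: print("plane n",m.sum(),n.round(3),"tilt",np.degrees(np.arccos(n[2])).round(1),"az",np.degrees(np.arctan2(n[1],n[0])).round(1))
    return n,c
def axes(az,tilt=32.):
    a,t=np.radians([az,tilt]); z=np.array([np.sin(t)*np.cos(a),np.sin(t)*np.sin(a),np.cos(t)])
    x=np.array([-np.cos(t)*np.cos(a),-np.cos(t)*np.sin(a),np.sin(t)]); return np.c_[x,np.cross(z,x),z]
def circ(p,r):
    from scipy.optimize import least_squares
    return least_squares(lambda c:np.hypot(*(p-c).T)-r,np.median(p,0),loss="soft_l1",f_scale=.001).x
E
python3 - <<'E'
from h import *
for n in("scene","side"):
    P=np.load(n+"_u.npy"); P=P[np.isfinite(P).all(1)]
    nn,c=fit_arbor(P); az=np.degrees(np.arctan2(nn[1],nn[0])); A=axes(az)
    c=np.median((P@A[:,2])[abs(P@nn-c)<.003])
    Q=P@A; Q[:,2]-=c+.010   # arbor-frame up to xy
    o=np.array([.59,-.26,.12])@A
    near=np.hypot(*(Q[:,:2]-o[:2]).T)<.035
    sh=Q[near&(Q[:,2]>.008)&(Q[:,2]<.043)]; fl=Q[near&(abs(Q[:,2])<.003)]; tip=Q[near&(Q[:,2]>.048)&(Q[:,2]<.06)]
    print(n,len(sh),len(fl),len(tip), "sh z max",np.sort(Q[near][:,2])[-3:])
    cc=circ(sh[:,:2],.009); print("shaft",cc, "flange med",np.median(fl,0),"tip",np.median(tip,0))
    O=A@np.array([*cc,c+.010]); print("origin",O.round(4))
    for lo in(.008,.02,.032):
        k=sh[(sh[:,2]>=lo)&(sh[:,2]<lo+.012)]; print(lo,len(k),circ(k[:,:2],.009).round(4))
E
```

```text
plane n 2131 [0.408 0.343 0.846] tilt 32.2 az 40.1
scene 91 125 44 sh z max [0.0542761  0.05448592 0.05465014]
shaft [-0.16856164  0.57189173] flange med [-1.64160009e-01  5.79356530e-01  2.04124508e-04] tip [-0.16761314  0.57492515  0.05212677]
origin [ 0.5779 -0.2613  0.1205]
0.008 31 [-0.1688  0.5719]
0.02 34 [-0.1684  0.5719]
0.032 26 [-0.1685  0.5718]
plane n 400 [0.091 0.582 0.808] tilt 36.1 az 81.1
side 49 12 0 sh z max [0.03473447 0.03574248 0.03612285]
shaft [0.21199366 0.62506898] flange med [2.02903133e-01 6.12242889e-01 4.23419646e-04] tip [nan nan nan]
origin [ 0.5921 -0.2584  0.1387]
0.008 18 [0.2014 0.6129]
0.02 22 [0.2123 0.6273]
0.032 9 [0.2036 0.6283]
  return _methods._mean(a, axis=axis, dtype=dtype,
  ret = um.true_divide(
```

```bash
cat >> h.py <<'E'
O=np.array([.5779,-.2613,.1205]); AZ=40.1
def cur():
    from rig import env
    s=env.sense(); return np.array(s["tcp_pos"]),Ro.from_quat(s["orientation"]),s
def Rarb(): A=axes(AZ); x=-A[:,1]; z=-A[:,2]; return np.c_[x,np.cross(z,x),z]
def Rdown(az): a=np.radians(az); x=np.array([np.cos(a),np.sin(a),0]); z=np.array([0,0,-1.]); return np.c_[x,np.cross(z,x),z]
def delta(p,R):
    c,q,s=cur(); print("t",s["t"].round(2),"j",np.round(s["joint_pos"],2),"shift mm",(q.inv().apply(p-c)*1e3).round(1),"turn",(q.inv()*Ro.from_matrix(R)).as_rotvec(True).round(2),"F",np.round(s["force"],1),"op",round(s["opening"]*85.4,1))
def arb(p=None):  # tcp in arbor frame, mm
    c=cur()[0] if p is None else p
    return ((c-O)@axes(AZ)*1e3).round(1)
E
python3 - <<'E'
from h import *
P=np.load("side_u.npy"); P=P[np.isfinite(P).all(1)]; n,c=fit_arbor(P,40.); print(c)
A=axes(40.1)
print(A.round(3))
q=(P-O)@A; sh=q[(np.hypot(q[:,0],q[:,1])<.02)&(q[:,2]>.01)&(q[:,2]<.044)]; print(len(sh),circ(sh[:,:2],.009))
delta(O+.150*A[:,2],Rarb())
E
```

```text
plane n 637 [0.412 0.363 0.836] tilt 33.3 az 41.3
0.2358588970811753
[[-0.649  0.644  0.405]
 [-0.546 -0.765  0.341]
 [ 0.53   0.     0.848]]
52 [-0.00050795  0.00117918]Traceback (most recent call last):
  File "<stdin>", line 6, in <module>
  File "h.py", line 36, in delta
    c,q,s=cur(); print("t",s["t"].round(2),"j",np.round(s["joint_pos"],2),"shift mm",(q.inv().apply(p-c)*1e3).round(1),"turn",(q.inv()*Ro.from_matrix(R)).as_rotvec(True).round(2),"F",np.round(s["force"],1),"op",round(s["opening"]*85.4,1))
                           ^^^^^^^^^^^^
AttributeError: 'float' object has no attribute 'round'
```

```bash
sed -i 's/s\["t"\].round(2)/round(s["t"],2)/; s/x=-A\[:,1\]/x=A[:,1]/' h.py
python3 - <<'E'
from h import *
delta(O+.150*axes(AZ)[:,2],Rarb())
E
```

```text
t 0.15 j [ 1.16  0.6  -0.    1.6   0.    0.94 -0.08] shift mm [-318.5 -535.9   -2.8] turn [-31.64   5.97 -20.57] F [ 0.3  0.4 -0.3] op 85.6
```

{"name": "play_rows", "arguments": {"targets": [[[-100, -170, -100], [-5, 1, -3.5], 85], [[-318.5, -535.9, -100], [-31.6, 6, -20.6], 85], [[-318.5, -535.9, -100], [-31.6, 6, -20.6], 85], [[-318.5, -535.9, -100], [-31.6, 6, -20.6], 85], [[-318.5, -535.9, -100], [-31.6, 6, -20.6], 85], [[-318.5, -535.9, -100], [-31.6, 6, -20.6], 85], [[-318.5, -535.9, -100], [-31.6, 6, -20.6], 85], [[-318.5, -535.9, -100], [-31.6, 6, -20.6], 85], [[-318.5, -535.9, -100], [-31.6, 6, -20.6], 85], [[-318.5, -535.9, -100], [-31.6, 6, -20.6], 85], [[-318.5, -535.9, -100], [-31.6, 6, -20.6], 85], [[-318.5, -535.9, -3], [-31.6, 6, -20.6], 85]]}}

```text
t: 1.35
tcp_pos: [0.611, -0.2456, 0.3023]
orientation: [0.873, -0.405, -0.111, 0.249]
force: [0.4, -0.4, 0.2]
opening: 1.0
```

Run:
```python
from h import *
delta(O+.150*axes(AZ)[:,2],Rarb())
```

```text
t 1.35 j [ 0.07  0.62  0.07  1.53  0.37  1.39 -0.88] shift mm [ -9.6 -66.1  23.3] turn [-0.4  -0.49 -0.08] F [ 0.4 -0.4  0.2] op 85.4
```

Reachable with comfortable joints. Finish the stand-off and look.

{"name": "play_rows", "arguments": {"targets": [[[-10, -66, 23], [0, 0, 0], 85], [[-10, -66, 23], [0, 0, 0], 85], [[-10, -66, 23], [0, 0, 0], 85], [[-10, -66, 23], [0, 0, 0], 85]]}}

```text
t: 1.75
tcp_pos: [0.6331, -0.2145, 0.245]
orientation: [0.871, -0.406, -0.116, 0.251]
force: [-0.5, -0.3, 0.5]
opening: 0.994
```

```bash
cat >> h.py <<'E'
def wristcloud():
    from rig import imaging
    c,q,s=cur(); g=imaging.get_image("wrist"); W=cloud(g,g["tool_from_camera"]); return g,W@q.as_matrix().T+c
E
python3 - <<'E'
from h import *
delta(O+.150*axes(AZ)[:,2],Rarb())
g,W=wristcloud(); cv2.imwrite("pics/w1.png",g["frame"][:,:,::-1])
P=W.reshape(-1,3);P=P[np.isfinite(P).all(1)]; A=axes(AZ)
q=(P-O)@A; box=(abs(q[:,0])<.042)&(abs(q[:,1])<.053)&(q[:,2]<.06)&(q[:,2]>-.03)
n,c=fit_arbor(P[box],40.); print("plane offset from O",c-n@O)
q=(P-O)@A
for lo in(.008,.02,.032):
    sh=q[(np.hypot(q[:,0],q[:,1])<.02)&(q[:,2]>lo)&(q[:,2]<lo+.012)]; print(lo,len(sh),circ(sh[:,:2],.009).round(4))
tip=q[(np.hypot(q[:,0],q[:,1])<.02)&(q[:,2]>.048)]; print("tip",len(tip),np.median(tip,0).round(4))
fl=q[(np.hypot(q[:,0],q[:,1])<.025)&(abs(q[:,2])<.004)]; print("fl",len(fl),np.median(fl,0).round(4))
E
```

```text
t 1.75 j [ 0.03  0.7   0.06  1.53  0.36  1.34 -0.95] shift mm [ 0.2 -4.6 -6.1] turn [ 0.08 -0.1  -0.12] F [-0.5 -0.3  0.5] op 84.8
plane n 7691 [0.406 0.341 0.848] tilt 32.1 az 40.0
plane offset from O -0.009388160442548088
0.008 60 [-0.0017 -0.0007]
0.02 68 [-0.0017 -0.0007]
0.032 77 [-0.0017 -0.0006]
tip 5822 [-0.0064 -0.0006  0.2112]
fl 539 [-0.0086 -0.0008  0.0007]
```

View pics/w1.png

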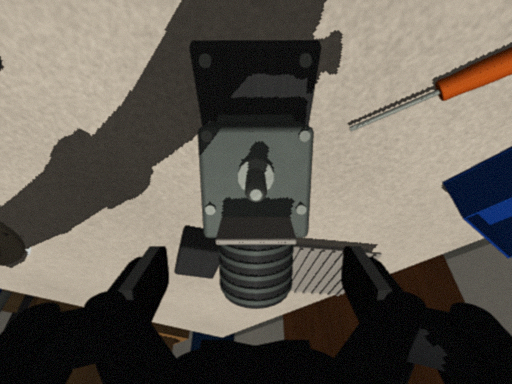

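Run:
```python
from h import *
On=O+axes(AZ)@np.array([-.0015,-.0004,.0005]); s=open("h.py").read().replace("O=np.array([.5779,-.2613,.1205]); AZ=40.1",f"O=np.array({On.round(4).tolist()}); AZ=40.1"); open("h.py","w").write(s); print(On)
delta(np.array([.625,.124,.18]),Rdown(-22.))
```

```text
[ 0.57881806 -0.26000399  0.12012915]
t 1.8 j [ 0.03  0.7   0.06  1.53  0.36  1.34 -0.95] shift mm [-265.2 -213.8  -57.3] turn [ 31.42   7.62 -27.33] F [ 0.7 -0.4  0.5] op 85.1
```

{"name": "play_rows", "arguments": {"targets": [[[-265, -214, -57], [31.4, 7.6, -27.3], 85], [[-265, -214, -57], [31.4, 7.6, -27.3], 85], [[-265, -214, -57], [31.4, 7.6, -27.3], 85], [[-265, -214, -57], [31.4, 7.6, -27.3], 85], [[-265, -214, -57], [31.4, 7.6, -27.3], 85], [[-265, -214, -57], [31.4, 7.6, -27.3], 85], [[-265, -214, -57], [31.4, 7.6, -27.3], 85], [[-265, -214, -57], [31.4, 7.6, -27.3], 85], [[-265, -214, -57], [31.4, 7.6, -27.3], 85], [[-265, -214, -57], [31.4, 7.6, -27.3], 85], [[-265, -214, -57], [31.4, 7.6, -27.3], 85], [[-265, -214, -57], [31.4, 7.6, -27.3], 85]]}}

```text
t: 3.0
tcp_pos: [0.6253, 0.1246, 0.179]
orientation: [0.982, -0.191, -0.0, -0.001]
force: [0.1, 0.4, -0.7]
opening: 0.992
```

```bash
cat >> h.py <<'E'
def ringfit(W,c,h,R):
    """outer edge circle of ring-top pixels near c"""
    m=(np.hypot(W[...,0]-c[0],W[...,1]-c[1])<R+.006)&(abs(W[...,2]-h)<.0035)
    m=m.astype(np.uint8); n,l,st,_=cv2.connectedComponentsWithStats(m); k=1+st[1:,4].argmax()
    cn=max(cv2.findContours((l==k).astype(np.uint8),cv2.RETR_EXTERNAL,cv2.CHAIN_APPROX_NONE)[0],key=len)[:,0]
    p=W[cn[:,1],cn[:,0]]; cc=circ(p[:,:2],R); print("ring",st[k,4],"centre",cc.round(4),"resid",np.abs(np.hypot(*(p[:,:2]-cc).T)-R).mean().round(4),"box",((p.max(0)+p.min(0))/2)[:2].round(4),"top",np.median(W[l==k][:,2]).round(4)); return cc
def blob(W,c,h,r=.03):
    m=(np.hypot(W[...,0]-c[0],W[...,1]-c[1])<r)&(abs(W[...,2]-h)<.004); p=W[m]; print("blob",len(p),((p.max(0)+p.min(0))/2).round(4),(p.max(0)-p.min(0)).round(3))
E
python3 - <<'E'
from h import *
g,W=wristcloud(); cv2.imwrite("pics/w2.png",g["frame"][:,:,::-1])
c=ringfit(W,(.625,.124),.016,.028); blob(W,(.603,.08),.04,.02); blob(W,(.637,.168),.016,.02)
delta(np.array([*c,.05]),Rdown(-22))
E
```

```text
ring 1944 centre [0.6254 0.1233] resid 0.0009 box [0.6252 0.1233] top 0.0159
blob 371 [0.6038 0.0805 0.0391] [0.021 0.021 0.006]
blob 822 [0.641  0.1681 0.0158] [0.032 0.04  0.005]
t 3.05 j [-0.11  0.58 -0.26  1.86  0.21  0.73 -0.88] shift mm [  1.    1.7 128.8] turn [-0.05  0.08  0.01] F [0.7 0.7 0.3] op 85.3
```

View pics/w2.png

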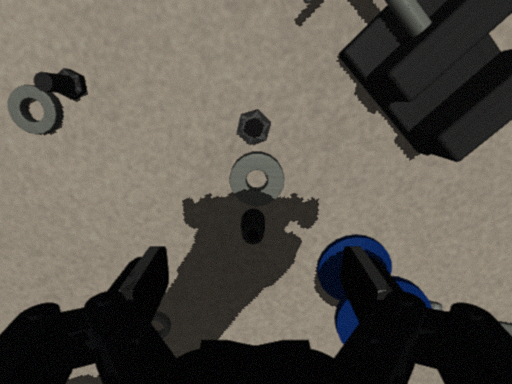

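{"name": "play_rows", "arguments": {"targets": [[[1, 1.7, 45], [0, 0, 0], 75], [[1, 1.7, 90], [0, 0, 0], 72], [[1, 1.7, 130], [0, 0, 0], 72], [[1, 1.7, 155], [0, 0, 0], 72], [[1, 1.7, 166], [0, 0, 0], 72], [[1, 1.7, 166], [0, 0, 0], 72], [[1, 1.7, 166], [0, 0, 0], 72]]}}

```text
t: 3.75
tcp_pos: [0.6256, 0.1248, 0.0135]
orientation: [0.982, -0.19, -0.0, -0.001]
force: [-0.3, 0.0, 0.7]
opening: 0.843
```

{"name": "play_rows", "arguments": {"targets": [[[0, 0, 0], [0, 0, 0], 50], [[0, 0, 0], [0, 0, 0], 45], [[0, 0, 0], [0, 0, 0], 45], [[0, 0, 0], [0, 0, 0], 45], [[0, 0, 0], [0, 0, 0], 45]]}}

```text
t: 4.25
tcp_pos: [0.6261, 0.1249, 0.015]
orientation: [0.982, -0.19, 0.001, -0.001]
force: [-1.5, -0.6, 10.0]
opening: 0.631
```

{"name": "play_rows", "arguments": {"targets": [[[0, 0, 0], [0, 0, 0], 45], [[0, 0, -30], [0, 0, 0], 45], [[0, 0, -80], [0, 0, 0], 45], [[0, 0, -130], [0, 0, 0], 45], [[0, 0, -180], [0, 0, 0], 45], [[0, 0, -220], [0, 0, 0], 45], [[0, 0, -220], [0, 0, 0], 45]]}}

```text
t: 4.95
tcp_pos: [0.6278, 0.1251, 0.2399]
orientation: [0.982, -0.19, 0.004, -0.003]
force: [0.6, -0.3, -3.0]
opening: 0.627
```

```bash
cat >> h.py <<'E'
def held(R,opening=None):
    """ring in hand: fit in the tool frame"""
    from rig import imaging
    g=imaging.get_image("wrist"); T=cloud(g,g["tool_from_camera"])
    m=(abs(T[...,0])<R-.002)&(abs(T[...,1])<R+.008)&(T[...,2]>-.012)&(T[...,2]<.02)
    p=T[m]; print("held pts",len(p)); 
    if len(p)<40: return g
    zt=np.percentile(p[:,2],30)
    f=p[abs(p[:,2]-zt)<.004]; c0=f.mean(0); n=np.linalg.svd(f-c0,full_matrices=False)[2][2]; n*=np.sign(n[2])
    # bore edge / outer near edge along y
    k=f[abs(f[:,0])<.006]; print("top z",c0[2].round(4),"normal",n.round(3),"y range mid",(k[:,1].min()*1e3).round(1),(k[:,1].max()*1e3).round(1),"mean",c0.round(4)); print(np.sort(k[:,1]*1e3).round(1)[::max(1,len(k)//25)])
    return g
E
python3 - <<'E'
from h import *
g=held(.028); cv2.imwrite("pics/w3.png",g["frame"][:,:,::-1])
delta(O+.115*axes(AZ)[:,2],Rarb())
E
```

```text
held pts 9085
top z -0.0007 normal [0.001 0.008 1.   ] y range mid -26.1 30.0 mean [-0.0003 -0.0004 -0.0007]
[-26.1 -25.2 -24.4 -23.1 -21.9 -20.6 -19.1 -17.9 -16.7 -15.3 -14.  -12.6
 -11.3  -9.8  11.6  12.8  13.7  15.1  16.6  18.3  20.   21.6  23.3  25.
  26.7  29. ]
t 5.0 j [-0.09  0.52 -0.29  1.81  0.19  0.84 -0.85] shift mm [127.9 320.8  18. ] turn [-31.69  -7.96  27.21] F [-0.1  0.3 -4.4] op 53.9
```

View pics/w3.png

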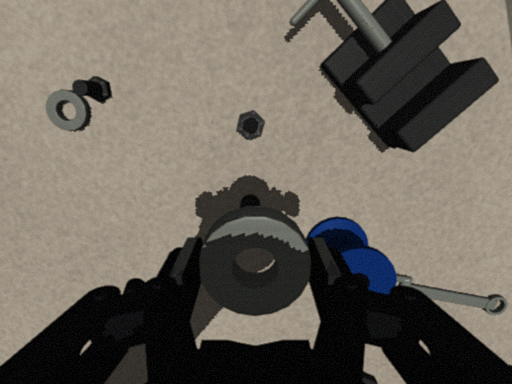

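Ring held flat (image ~(255,260)), its centre ~1.5 mm along tool +y; underside at tool z≈+15.

{"name": "play_rows", "arguments": {"targets": [[[128, 319, 18], [-31.7, -8, 27.2], 45], [[128, 319, 18], [-31.7, -8, 27.2], 45], [[128, 319, 18], [-31.7, -8, 27.2], 45], [[128, 319, 18], [-31.7, -8, 27.2], 45], [[128, 319, 18], [-31.7, -8, 27.2], 45], [[128, 319, 18], [-31.7, -8, 27.2], 45], [[128, 319, 18], [-31.7, -8, 27.2], 45], [[128, 319, 18], [-31.7, -8, 27.2], 45], [[128, 319, 18], [-31.7, -8, 27.2], 45], [[128, 319, 18], [-31.7, -8, 27.2], 45], [[128, 319, 18], [-31.7, -8, 27.2], 45]]}}

```text
t: 6.1
tcp_pos: [0.6253, -0.2176, 0.2135]
orientation: [0.872, -0.403, -0.119, 0.252]
force: [0.1, 0.7, -3.2]
opening: 0.631
```

Run:
```python
from h import *
g=held(.028)
for i in range(2): delta(O+.085*axes(AZ)[:,2]-Rarb()@[0,.0015,0],Rarb())
cv2.imwrite("pics/w4.png",g["frame"][:,:,::-1])
```

```text
held pts 9130
top z -0.0007 normal [0.    0.007 1.   ] y range mid -26.0 30.0 mean [-0.0004 -0.0001 -0.0007]
[-26.  -24.9 -24.1 -22.9 -21.7 -20.4 -19.1 -17.8 -16.5 -15.1 -13.7 -12.5
 -11.   -9.5  11.8  13.   13.9  15.2  16.7  18.2  19.9  21.5  23.3  24.9
  26.6  28.7]
t 6.15 j [ 0.04  0.72  0.05  1.57  0.37  1.29 -0.96] shift mm [ 2.4  2.1 27.6] turn [0.34 0.15 0.27] F [-0.5 -0.  -2.4] op 53.4
t 6.15 j [ 0.04  0.72  0.05  1.57  0.37  1.29 -0.96] shift mm [ 2.4  2.1 27.6] turn [0.34 0.15 0.27] F [-0.5 -0.  -2.4] op 53.4
```

View pics/w4.png

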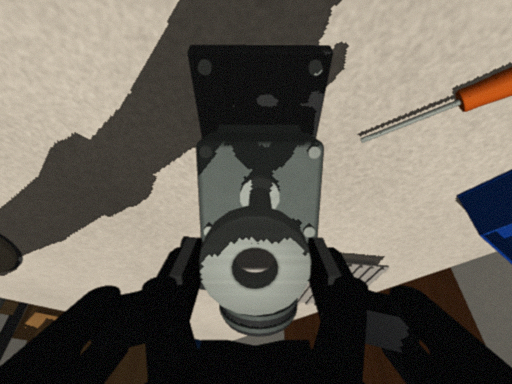

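Ring at image (255,265), arbor behind it at (262,195), about 2 mm lateral offset to take out.

{"name": "play_rows", "arguments": {"targets": [[[2.4, 2.1, 12], [0.3, 0.2, 0.3], 45], [[2.4, 2.1, 24], [0.3, 0.2, 0.3], 45], [[2.4, 2.1, 24], [0.3, 0.2, 0.3], 45], [[2.4, 2.1, 24], [0.3, 0.2, 0.3], 45]]}}

```text
t: 6.55
tcp_pos: [0.6153, -0.2301, 0.1945]
orientation: [0.871, -0.406, -0.116, 0.251]
force: [0.7, 0.2, -2.0]
opening: 0.627
```

```bash
cat >> h.py <<'E'
def shaft_check():
    g,W=wristcloud(); q=(W.reshape(-1,3)-O)@axes(AZ); q=q[np.isfinite(q).all(1)]
    for lo in(.008,.02,.032):
        sh=q[(np.hypot(q[:,0],q[:,1])<.016)&(q[:,2]>lo)&(q[:,2]<lo+.012)]
        if len(sh)>15: print("shaft",lo,len(sh),(circ(sh[:,:2],.009)*1e3).round(1))
    return g
E
python3 - <<'E'
from h import *
delta(O+.085*axes(AZ)[:,2]-Rarb()@[0,.0015,0],Rarb()); shaft_check(); print(arb())
E
```

```text
t 6.55 j [ 0.06  0.73  0.05  1.61  0.38  1.23 -0.97] shift mm [-0.6 -0.9  3.1] turn [ 0.1  -0.   -0.12] F [ 0.7  0.2 -2. ] op 53.5
shaft 0.008 119 [-0.3 -0.2]
shaft 0.02 68 [-0.3 -0.3]
[-0.7  0.8 88.5]
```

{"name": "play_rows", "arguments": {"targets": [[[-0.6, -1.1, 8], [0, 0, 0], 45], [[-0.6, -1.1, 16], [0, 0, 0], 45], [[-0.6, -1.1, 22], [0, 0, 0], 45], [[-0.6, -1.1, 28], [0, 0, 0], 45], [[-0.6, -1.1, 34], [0, 0, 0], 45], [[-0.6, -1.1, 38], [0, 0, 0], 45], [[-0.6, -1.1, 38], [0, 0, 0], 45]]}}

```text
t: 7.3
tcp_pos: [0.5997, -0.2428, 0.1614]
orientation: [0.871, -0.407, -0.117, 0.251]
force: [0.5, -0.7, -3.7]
opening: 0.63
```

Run:
```python
from h import *
delta(O+.0153*axes(AZ)[:,2]-Rarb()@[0,.0015,0],Rarb()); print(arb()); g=held(.028); print(np.array(cur()[2]["ft_torque"]).round(2)); print((np.array(cur()[2]["force"])@axes(AZ)).round(1))
```

```text
t 7.3 j [ 0.07  0.75  0.06  1.66  0.4   1.16 -0.99] shift mm [-0.3 -0.5 34.1] turn [ 0.12  0.02 -0.16] F [ 0.5 -0.7 -3.7] op 53.8
[-1.1  0.3 49.4]
held pts 9814
top z -0.0008 normal [0.001 0.007 1.   ] y range mid -25.7 29.7 mean [-0.0004 -0.0002 -0.0008]
[-25.7 -24.7 -23.3 -21.6 -19.8 -18.  -16.2 -14.3 -12.6 -10.6  -7.7  -5.8
  -4.6  -3.6  -2.   -0.1   2.9  12.4  13.5  15.2  17.4  19.7  21.7  24.1
  26.5  29.7]
[ 0.6  -0.66  0.04]
[-1.1  0.2 -2.5]
```

{"name": "play_rows", "arguments": {"targets": [[[-0.3, -0.4, 8], [0, 0, 0], 45], [[-0.3, -0.4, 16], [0, 0, 0], 45], [[-0.3, -0.4, 23], [0, 0, 0], 45], [[-0.3, -0.4, 29], [0, 0, 0], 45], [[-0.3, -0.4, 32], [0, 0, 0], 45], [[-0.3, -0.4, 34], [0, 0, 0], 45], [[-0.3, -0.4, 34], [0, 0, 0], 45]]}}

```text
t: 8.05
tcp_pos: [0.5864, -0.2537, 0.1327]
orientation: [0.871, -0.407, -0.116, 0.251]
force: [0.1, -0.0, -2.0]
opening: 0.63
```

Run:
```python
from h import *
delta(O+.0153*axes(AZ)[:,2]-Rarb()@[0,.0015,0],Rarb()); print(arb(), (np.array(cur()[2]["force"])@axes(AZ)).round(1))
```

```text
t 8.05 j [ 0.09  0.78  0.06  1.7   0.41  1.09 -1.01] shift mm [-0.1  0.2  0.6] turn [ 0.09 -0.01 -0.16] F [ 0.1 -0.  -2. ] op 53.8
[-1.7  0.1 15.9] [-1.1  0.1 -1.7]
```

No contact force yet; push 3 mm on.

{"name": "play_rows", "arguments": {"targets": [[[0, 0, 1], [0, 0, 0], 45], [[0, 0, 2], [0, 0, 0], 45], [[0, 0, 3], [0, 0, 0], 45], [[0, 0, 3], [0, 0, 0], 45]]}}

```text
t: 8.45
tcp_pos: [0.5863, -0.254, 0.1319]
orientation: [0.871, -0.406, -0.115, 0.25]
force: [0.9, 4.2, 9.1]
opening: 0.632
```

Run:
```python
from h import *
print(arb(), (np.array(cur()[2]["force"])@axes(AZ)).round(1)); g=held(.028)
```

```text
[-1.9  0.3 15.1] [ 1.9 -2.7  9.5]
held pts 7881
top z -0.0009 normal [0.002 0.01  1.   ] y range mid -25.9 -4.7 mean [-0.0005 -0.0043 -0.0009]
[-25.9 -25.1 -24.6 -24.  -23.4 -22.6 -21.8 -20.8 -20.  -19.1 -18.2 -17.5
 -16.6 -15.6 -14.7 -13.9 -12.9 -12.1 -11.1 -10.3  -9.3  -7.6  -7.1  -6.9
  -6.3  -5.2]
```

{"name": "play_rows", "arguments": {"targets": [[[0, 0, 1], [0, 0, 0], 72], [[0, 0, 1], [0, 0, 0], 72], [[0, 0, 1], [0, 0, 0], 72], [[0, 0, -10], [0, 0, 0], 75], [[0, 0, -40], [0, 0, 0], 80], [[0, 0, -85], [0, 0, 0], 85], [[0, 0, -125], [0, 0, 0], 85], [[0, 0, -125], [0, 0, 0], 85]]}}

```text
t: 9.3
tcp_pos: [0.6405, -0.2092, 0.2412]
orientation: [0.872, -0.406, -0.112, 0.249]
force: [-0.2, -0.1, -0.5]
opening: 0.991
```

```bash
cat >> h.py <<'E'
def seat(tops):
    g,W=wristcloud(); q=(W.reshape(-1,3)-O)@axes(AZ); q=q[np.isfinite(q).all(1)]; r=np.hypot(q[:,0],q[:,1])
    for lo,hi in((.0125,.0165),(.019,.0225),(.0235,.0275)):
        k=q[(r>lo)&(r<hi)&(q[:,2]>-.012)&(q[:,2]<.07)]
        if len(k): print("annulus",lo,len(k),"z pct 5/50/95 mm",np.percentile(k[:,2]*1e3,[5,50,95]).round(1))
    return g
E
python3 - <<'E'
from h import *
seat(0); delta(np.array([.455,.267,.18]),Rdown(75.-90)); delta(np.array([.455,.267,.18]),Rdown(75.))
E
```

```text
annulus 0.0125 305 z pct 5/50/95 mm [14.8 16.  17.1]
annulus 0.019 546 z pct 5/50/95 mm [15.1 16.2 17.2]
annulus 0.0235 572 z pct 5/50/95 mm [14.9 16.1 17.1]
t 9.35 j [ 0.03  0.71  0.05  1.53  0.36  1.33 -0.96] shift mm [-483.6 -171.9  -40.2] turn [ 30.91   9.42 -34.06] F [ 0.   0.1 -0.2] op 85.1
t 9.35 j [ 0.03  0.71  0.05  1.53  0.36  1.33 -0.96] shift mm [-483.6 -171.9  -40.2] turn [  18.31   34.37 -121.15] F [ 0.   0.1 -0.2] op 85.1
```

Run:
```python
from h import *; import pickle
d=pickle.load(open("d0.pkl","rb"))[1]; print(ray(d["scene"],585*.64,305*.64,0),ray(d["side"],243*.64,475*.64,0))
delta(np.array([.455,.267,.18]),Rdown(-45.))
```

```text
[6.54731912e-01 3.79492630e-01 1.11022302e-16] [ 6.50457783e-01  3.79092158e-01 -1.11022302e-16]
t 9.35 j [ 0.03  0.71  0.05  1.53  0.36  1.33 -0.96] shift mm [-483.6 -171.9  -40.2] turn [31.81  1.09 -4.85] F [ 0.   0.1 -0.2] op 85.1
```

{"name": "play_rows", "arguments": {"targets": [[[-484, -172, -40], [31.8, 1.1, -4.8], 85], [[-484, -172, -40], [31.8, 1.1, -4.8], 85], [[-484, -172, -40], [31.8, 1.1, -4.8], 85], [[-484, -172, -40], [31.8, 1.1, -4.8], 85], [[-484, -172, -40], [31.8, 1.1, -4.8], 85], [[-484, -172, -40], [31.8, 1.1, -4.8], 85], [[-484, -172, -40], [31.8, 1.1, -4.8], 85], [[-484, -172, -40], [31.8, 1.1, -4.8], 85], [[-484, -172, -40], [31.8, 1.1, -4.8], 85], [[-484, -172, -40], [31.8, 1.1, -4.8], 85], [[-484, -172, -40], [31.8, 1.1, -4.8], 85], [[-484, -172, -40], [31.8, 1.1, -4.8], 85]]}}

```text
t: 10.55
tcp_pos: [0.4514, 0.2683, 0.1773]
orientation: [0.924, -0.382, -0.003, 0.002]
force: [-0.1, -0.7, 0.4]
opening: 0.992
```

{"name": "play_rows", "arguments": {"targets": [[[0, 0, 0], [0, 0, 0], 85], [[0, 0, 0], [0, 0, 0], 85], [[0, 0, 0], [0, 0, 0], 85]]}}

```text
t: 10.85
tcp_pos: [0.4538, 0.2644, 0.1781]
orientation: [0.923, -0.385, -0.002, 0.002]
force: [0.4, 0.4, 0.0]
opening: 0.996
```

Run:
```python
from h import *
g,W=wristcloud()
c=ringfit(W,(.455,.267),.013,.023); blob(W,(.495,.272),.044,.02); blob(W,(.495,.272),.01,.02)
delta(np.array([*c,.015]),Rdown(-45))
```

```text
ring 1196 centre [0.4529 0.2671] resid 0.0008 box [0.4527 0.267 ] top 0.0129
blob 257 [0.4957 0.275  0.043 ] [0.015 0.015 0.006]
blob 246 [0.4919 0.2758 0.0099] [0.034 0.023 0.008]
t 10.9 j [-0.51  0.46 -0.17  2.11  0.14  0.59 -1.57] shift mm [ -1.9  -1.8 163.1] turn [ 0.26  0.15 -0.31] F [-0.5 -0.3  0. ] op 84.8
```

{"name": "play_rows", "arguments": {"targets": [[[-1.9, -1.8, 45], [0.2, 0.1, -0.3], 75], [[-1.9, -1.8, 90], [0.2, 0.1, -0.3], 68], [[-1.9, -1.8, 130], [0.2, 0.1, -0.3], 66], [[-1.9, -1.8, 152], [0.2, 0.1, -0.3], 66], [[-1.9, -1.8, 161], [0.2, 0.1, -0.3], 66], [[-1.9, -1.8, 161], [0.2, 0.1, -0.3], 66], [[-1.9, -1.8, 161], [0.2, 0.1, -0.3], 66]]}}

```text
t: 11.6
tcp_pos: [0.4528, 0.2686, 0.0178]
orientation: [0.924, -0.382, -0.0, -0.0]
force: [0.0, -0.3, -0.3]
opening: 0.773
```

{"name": "play_rows", "arguments": {"targets": [[[0, 0, 0], [0, 0, 0], 45], [[0, 0, 0], [0, 0, 0], 35], [[0, 0, 0], [0, 0, 0], 35], [[0, 0, 0], [0, 0, 0], 35], [[0, 0, 0], [0, 0, 0], 35]]}}

```text
t: 12.1
tcp_pos: [0.453, 0.2689, 0.0191]
orientation: [0.924, -0.382, 0.0, -0.001]
force: [-1.4, -1.7, 14.6]
opening: 0.499
```

{"name": "play_rows", "arguments": {"targets": [[[0, 0, 0], [0, 0, 0], 35], [[0, 0, -30], [0, 0, 0], 35], [[0, 0, -80], [0, 0, 0], 35], [[0, 0, -130], [0, 0, 0], 35], [[0, 0, -180], [0, 0, 0], 35], [[0, 0, -220], [0, 0, 0], 35], [[0, 0, -220], [0, 0, 0], 35]]}}

```text
t: 12.8
tcp_pos: [0.4545, 0.2698, 0.2433]
orientation: [0.924, -0.382, 0.002, -0.004]
force: [-0.3, 0.1, -0.8]
opening: 0.495
```

Run:
```python
from h import *
g=held(.023)
delta(O+.115*axes(AZ)[:,2],Rarb())
```

```text
held pts 5346
top z 0.0065 normal [0.004 0.006 1.   ] y range mid -21.3 24.6 mean [-0.0004 -0.0002  0.0065]
[-21.3 -20.5 -20.  -19.3 -18.4 -17.4 -16.6 -15.6 -14.6 -13.6 -12.6 -11.7
 -10.6  -9.4  11.5  12.2  12.8  13.8  14.6  15.9  17.1  18.3  19.3  20.7
  21.7  23.2]
t 12.85 j [-0.48  0.38 -0.21  2.05  0.12  0.72 -1.55] shift mm [467.5 225.8  21.7] turn [-32.32  -1.4    4.87] F [-0.1  0.6 -1.6] op 42.4
```

{"name": "play_rows", "arguments": {"targets": [[[468, 224.5, 22], [-32.3, -1.4, 4.9], 35], [[468, 224.5, 22], [-32.3, -1.4, 4.9], 35], [[468, 224.5, 22], [-32.3, -1.4, 4.9], 35], [[468, 224.5, 22], [-32.3, -1.4, 4.9], 35], [[468, 224.5, 22], [-32.3, -1.4, 4.9], 35], [[468, 224.5, 22], [-32.3, -1.4, 4.9], 35], [[468, 224.5, 22], [-32.3, -1.4, 4.9], 35], [[468, 224.5, 22], [-32.3, -1.4, 4.9], 35], [[468, 224.5, 22], [-32.3, -1.4, 4.9], 35], [[468, 224.5, 22], [-32.3, -1.4, 4.9], 35], [[468, 224.5, 22], [-32.3, -1.4, 4.9], 35], [[468, 224.5, 22], [-32.3, -1.4, 4.9], 35]]}}

```text
t: 14.05
tcp_pos: [0.6247, -0.2249, 0.213]
orientation: [0.869, -0.407, -0.119, 0.254]
force: [-0.1, -1.0, -1.5]
opening: 0.499
```

{"name": "play_rows", "arguments": {"targets": [[[0, 0, 0], [0, 0, 0], 35], [[0, 0, 0], [0, 0, 0], 35], [[0, 0, 0], [0, 0, 0], 35]]}}

```text
t: 14.35
tcp_pos: [0.6259, -0.2188, 0.2144]
orientation: [0.871, -0.404, -0.118, 0.252]
force: [-0.6, -0.0, -1.0]
opening: 0.498
```

Run:
```python
from h import *
shaft_check(); g=held(.023)
delta(O+.085*axes(AZ)[:,2]-Rarb()@[0,.0014,0],Rarb())
```

```text
shaft 0.008 474 [-1.7  0.9]
shaft 0.02 114 [-0.2 -0.3]
shaft 0.032 126 [-0.3 -0.2]
held pts 5343
top z 0.0065 normal [0.004 0.007 1.   ] y range mid -21.4 23.9 mean [-0.0004 -0.0003  0.0065]
[-21.4 -20.7 -20.2 -19.3 -18.5 -17.6 -16.7 -15.8 -14.7 -13.7 -12.8 -11.7
 -10.9  -9.6  11.5  12.2  12.9  13.6  14.7  16.   17.2  18.3  19.4  20.7
  22.   23.8]
t 14.45 j [ 0.05  0.72  0.03  1.57  0.38  1.29 -0.97] shift mm [ 0.7  1.2 28.2] turn [0.36 0.   0.13] F [ 0.8 -1.4 -1.5] op 42.4
```

{"name": "play_rows", "arguments": {"targets": [[[0.4, 0.6, 14], [0.2, 0, 0.1], 35], [[0.4, 0.6, 26], [0.2, 0, 0.1], 35], [[0.4, 0.6, 32], [0.2, 0, 0.1], 35], [[0.4, 0.6, 36], [0.2, 0, 0.1], 35], [[0.4, 0.6, 40], [0.2, 0, 0.1], 35], [[0.4, 0.6, 44], [0.2, 0, 0.1], 35], [[0.4, 0.6, 49], [0.2, 0, 0.1], 35], [[0.4, 0.6, 54], [0.2, 0, 0.1], 35], [[0.4, 0.6, 54], [0.2, 0, 0.1], 35]]}}

```text
t: 15.35
tcp_pos: [0.6029, -0.2402, 0.1687]
orientation: [0.871, -0.406, -0.118, 0.251]
force: [0.9, 0.2, -1.6]
opening: 0.497
```

Run:
```python
from h import *
g=held(.023)
delta(O+.0355*axes(AZ)[:,2]-Rarb()@[0,.0014,0],Rarb()); print(arb(), (np.array(cur()[2]["force"])@axes(AZ)).round(1))
```

```text
held pts 6069
top z 0.0065 normal [0.004 0.008 1.   ] y range mid -21.4 24.1 mean [-0.0005 -0.0005  0.0065]
[-21.4 -20.4 -19.4 -18.1 -16.7 -15.2 -13.9 -12.4 -11.   -9.2  -6.2  -5.2
  -4.2  -3.2  -1.9  -0.4   1.2   3.1  11.9  12.8  13.9  15.6  17.4  19.1
  20.9  22.8]
t 15.4 j [ 0.08  0.75  0.04  1.65  0.4   1.18 -0.99] shift mm [-0.5 -0.6 22.7] turn [ 0.2   0.07 -0.07] F [-1.2  0.7 -1.3] op 42.3
[-0.8  0.5 58.2] [-0.2 -1.3 -1.4]
```

Threaded and free. On down to the seat and 3 mm of push.

{"name": "play_rows", "arguments": {"targets": [[[-0.4, -0.5, 7], [0.1, 0, 0], 35], [[-0.4, -0.5, 13], [0.1, 0, 0], 35], [[-0.4, -0.5, 18], [0.1, 0, 0], 35], [[-0.4, -0.5, 21], [0.1, 0, 0], 35], [[-0.4, -0.5, 23], [0.1, 0, 0], 35], [[-0.4, -0.5, 24.5], [0.1, 0, 0], 35], [[-0.4, -0.5, 26], [0.1, 0, 0], 35], [[-0.4, -0.5, 26], [0.1, 0, 0], 35]]}}

```text
t: 16.2
tcp_pos: [0.594, -0.2473, 0.1493]
orientation: [0.871, -0.406, -0.116, 0.25]
force: [-0.2, 6.7, 16.9]
opening: 0.5
```

Run:
```python
from h import *
g=held(.023); print(arb(), (np.array(cur()[2]["force"])@axes(AZ)).round(1))
```

```text
held pts 6505
top z 0.0062 normal [0.003 0.013 1.   ] y range mid -21.2 23.9 mean [-0.0006 -0.0035  0.0062]
[-21.2 -20.7 -20.3 -19.8 -19.3 -18.7 -18.  -17.3 -16.6 -16.  -15.4 -14.6
 -14.  -13.2 -12.6 -11.9 -11.2 -10.5  -9.6  -8.2  -7.8  -7.4  -7.2  -6.6
  -5.6  22.9]
[-1.4  0.1 35.3] [ 4.4 -4.9 15.9]
```

{"name": "play_rows", "arguments": {"targets": [[[0, 0, 0], [0, 0, 0], 62], [[0, 0, 0], [0, 0, 0], 62], [[0, 0, 0], [0, 0, 0], 62], [[0, 0, -10], [0, 0, 0], 66], [[0, 0, -40], [0, 0, 0], 80], [[0, 0, -85], [0, 0, 0], 85], [[0, 0, -110], [0, 0, 0], 85], [[0, 0, -110], [0, 0, 0], 85], [[0, 0, -110], [0, 0, 0], 85]]}}

```text
t: 17.15
tcp_pos: [0.6379, -0.2104, 0.2405]
orientation: [0.871, -0.406, -0.116, 0.25]
force: [-0.1, -0.3, -0.6]
opening: 1.0
```

Run:
```python
from h import *
seat(0); delta(np.array([.439,0.001,.18]),Rdown(30.)); delta(np.array([.439,0.001,.18]),Rdown(40.))
```

```text
annulus 0.0125 421 z pct 5/50/95 mm [28.  29.1 30.1]
annulus 0.019 428 z pct 5/50/95 mm [27.8 29.  30.1]
annulus 0.0235 616 z pct 5/50/95 mm [15.1 16.5 29.1]
t 17.2 j [ 0.04  0.71  0.03  1.53  0.37  1.35 -0.96] shift mm [-289.6  -18.7   59. ] turn [ 26.66  22.41 -77.74] F [-0.4 -0.5 -0.3] op 85.1
t 17.2 j [ 0.04  0.71  0.03  1.53  0.37  1.35 -0.96] shift mm [-289.6  -18.7   59. ] turn [ 25.15  25.2  -87.41] F [-0.4 -0.5 -0.3] op 85.1
```

{"name": "play_rows", "arguments": {"targets": [[[-290, -19, 10], [26, 23.8, -82.5], 85], [[-290, -19, 30], [26, 23.8, -82.5], 85], [[-290, -19, 59], [26, 23.8, -82.5], 85], [[-290, -19, 59], [26, 23.8, -82.5], 85], [[-290, -19, 59], [26, 23.8, -82.5], 85], [[-290, -19, 59], [26, 23.8, -82.5], 85], [[-290, -19, 59], [26, 23.8, -82.5], 85], [[-290, -19, 59], [26, 23.8, -82.5], 85], [[-290, -19, 59], [26, 23.8, -82.5], 85], [[-290, -19, 59], [26, 23.8, -82.5], 85], [[-290, -19, 59], [26, 23.8, -82.5], 85], [[-290, -19, 59], [26, 23.8, -82.5], 85]]}}

```text
t: 18.4
tcp_pos: [0.4383, -0.0002, 0.1794]
orientation: [0.954, 0.299, -0.0, -0.001]
force: [-0.1, -0.2, -0.3]
opening: 0.991
```

{"name": "play_rows", "arguments": {"targets": [[[0, 0, 0], [0, 0, 0], 85], [[0, 0, 0], [0, 0, 0], 85], [[0, 0, 0], [0, 0, 0], 85]]}}

```text
t: 18.7
tcp_pos: [0.4396, 0.0021, 0.18]
orientation: [0.954, 0.3, 0.001, -0.0]
force: [0.2, -0.2, 0.2]
opening: 0.997
```

Run:
```python
from h import *
g,W=wristcloud()
c=ringfit(W,(.439,.001),.010,.018); blob(W,(.408,.024),.022,.022)
delta(np.array([*c,.014]),Rdown(35)); print(cur()[0])
```

```text
ring 570 centre [ 0.4406 -0.0035] resid 0.0008 box [ 0.4405 -0.0036] top 0.0097
blob 532 [0.4076 0.0243 0.0211] [0.025 0.025 0.006]
t 18.75 j [ 0.3   0.42 -0.57  2.27  0.43  0.55  0.  ] shift mm [ -2.6   5.2 166.1] turn [ 0.01 -0.08 -0.04] F [ 0.1 -0.   1. ] op 85.5
[0.43958184 0.00212754 0.18007673]
```

{"name": "play_rows", "arguments": {"targets": [[[-2.6, 5.2, 45], [0, 0, 0], 75], [[-2.6, 5.2, 90], [0, 0, 0], 62], [[-2.6, 5.2, 130], [0, 0, 0], 58], [[-2.6, 5.2, 155], [0, 0, 0], 56], [[-2.6, 5.2, 164.5], [0, 0, 0], 56], [[-2.6, 5.2, 164.5], [0, 0, 0], 56], [[-2.6, 5.2, 164.5], [0, 0, 0], 56]]}}

```text
t: 19.45
tcp_pos: [0.4408, -0.0034, 0.0156]
orientation: [0.954, 0.301, 0.001, -0.001]
force: [-1.4, 0.2, 0.6]
opening: 0.658
```

{"name": "play_rows", "arguments": {"targets": [[[0, 0, 0], [0, 0, 0], 40], [[0, 0, 0], [0, 0, 0], 30], [[0, 0, 0], [0, 0, 0], 25], [[0, 0, 0], [0, 0, 0], 25], [[0, 0, 0], [0, 0, 0], 25]]}}

```text
t: 19.95
tcp_pos: [0.4411, -0.0039, 0.017]
orientation: [0.954, 0.3, 0.002, -0.0]
force: [-1.5, 0.1, 11.0]
opening: 0.38
```

{"name": "play_rows", "arguments": {"targets": [[[0, 0, 0], [0, 0, 0], 25], [[0, 0, -30], [0, 0, 0], 25], [[0, 0, -80], [0, 0, 0], 25], [[0, 0, -130], [0, 0, 0], 25], [[0, 0, -180], [0, 0, 0], 25], [[0, 0, -220], [0, 0, 0], 25], [[0, 0, -220], [0, 0, 0], 25], [[0, 0, -220], [0, 0, 0], 25]]}}

```text
t: 20.75
tcp_pos: [0.4403, -0.0048, 0.2368]
orientation: [0.954, 0.299, 0.002, 0.0]
force: [-0.1, 0.3, -0.5]
opening: 0.38
```

Run:
```python
from h import *
g=held(.018)
delta(O+.115*axes(AZ)[:,2]-Rarb()@[0,.0014,0],Rarb())
```

```text
held pts 2655
top z 0.0076 normal [-0.002  0.005  1.   ] y range mid -18.3 17.3 mean [-0.     -0.0017  0.0076]
[-18.3 -17.8 -17.5 -17.1 -16.7 -16.2 -15.6 -15.1 -14.5 -13.9 -13.2 -12.7
 -12.  -10.9   9.3  10.   10.3  10.7  11.1  11.6  12.2  13.   13.6  14.2
  15.1  15.8]
t 20.8 j [ 0.57  0.39 -0.89  2.2   0.45  0.74 -0.02] shift mm [ 30.  283.3  19. ] turn [-25.93 -23.72  82.37] F [-0.6  0.  -0.7] op 32.4
```

{"name": "play_rows", "arguments": {"targets": [[[30, 284, 19], [-25.9, -23.7, 82.4], 25], [[30, 284, 19], [-25.9, -23.7, 82.4], 25], [[30, 284, 19], [-25.9, -23.7, 82.4], 25], [[30, 284, 19], [-25.9, -23.7, 82.4], 25], [[30, 284, 19], [-25.9, -23.7, 82.4], 25], [[30, 284, 19], [-25.9, -23.7, 82.4], 25], [[30, 284, 19], [-25.9, -23.7, 82.4], 25], [[30, 284, 19], [-25.9, -23.7, 82.4], 25], [[30, 284, 19], [-25.9, -23.7, 82.4], 25], [[30, 284, 19], [-25.9, -23.7, 82.4], 25], [[30, 284, 19], [-25.9, -23.7, 82.4], 25], [[30, 284, 19], [-25.9, -23.7, 82.4], 25]]}}

```text
t: 22.0
tcp_pos: [0.6275, -0.2185, 0.2139]
orientation: [0.872, -0.404, -0.118, 0.25]
force: [0.8, 0.3, -0.0]
opening: 0.379
```

{"name": "play_rows", "arguments": {"targets": [[[0, 0, 0], [0, 0, 0], 25], [[0, 0, 0], [0, 0, 0], 25], [[0, 0, 0], [0, 0, 0], 25]]}}

```text
t: 22.3
tcp_pos: [0.6273, -0.2199, 0.2167]
orientation: [0.872, -0.405, -0.116, 0.249]
force: [-0.6, 0.6, -0.8]
opening: 0.383
```

Run:
```python
from h import *
shaft_check(); g=held(.018)
delta(O+.080*axes(AZ)[:,2]+Rarb()@[0,.0006,0],Rarb())
```

```text
shaft 0.008 83 [-0.1 -0.8]
shaft 0.02 562 [-1.3  0.8]
shaft 0.032 123 [-0.3 -0.2]
held pts 2830
top z 0.0076 normal [0.004 0.002 1.   ] y range mid -17.6 17.9 mean [-0.0002 -0.0009  0.0076]
[-17.6 -17.  -16.5 -16.1 -15.7 -15.2 -14.7 -14.2 -13.6 -13.1 -12.5 -11.8
 -11.1  -9.8  10.1  10.8  11.2  11.5  11.9  12.3  12.9  13.6  14.4  15.
  15.9  16.9]
t 22.4 j [ 0.2   0.73 -0.22  1.55  0.51  1.36 -1.1 ] shift mm [-0.7  2.7 35.4] turn [-0.06  0.    0.05] F [ 0.6 -0.1 -0.8] op 32.7
```

{"name": "play_rows", "arguments": {"targets": [[[-0.7, 1.6, 14], [0, 0, 0], 25], [[-0.7, 1.6, 28], [0, 0, 0], 25], [[-0.7, 1.6, 36], [0, 0, 0], 25], [[-0.7, 1.6, 40], [0, 0, 0], 25], [[-0.7, 1.6, 44], [0, 0, 0], 25], [[-0.7, 1.6, 48], [0, 0, 0], 25], [[-0.7, 1.6, 52], [0, 0, 0], 25], [[-0.7, 1.6, 55], [0, 0, 0], 25], [[-0.7, 1.6, 55], [0, 0, 0], 25]]}}

```text
t: 23.3
tcp_pos: [0.6036, -0.239, 0.1706]
orientation: [0.872, -0.405, -0.116, 0.25]
force: [0.0, -0.5, -0.9]
opening: 0.385
```

Run:
```python
from h import *
g=held(.018)
delta(O+.0466*axes(AZ)[:,2],Rarb()); print(arb(), (np.array(cur()[2]["force"])@axes(AZ)).round(1))
```

```text
held pts 3587
top z 0.0076 normal [0.003 0.009 1.   ] y range mid -17.8 18.3 mean [-0.0002 -0.001   0.0076]
[-17.8 -16.7 -15.8 -15.1 -14.2 -13.3 -12.1 -10.9  -6.3  -5.3  -4.4  -3.7
  -2.9  -2.   -0.8   0.2   1.2   2.7   9.1  11.   11.4  12.2  13.4  14.6
  15.7  17.8]
t 23.35 j [ 0.23  0.75 -0.21  1.64  0.54  1.26 -1.13] shift mm [ 0.   0.9 13.7] turn [-0.04  0.01  0.05] F [-0.2 -0.2 -0.3] op 32.7
[-0.9 -0.  60.3] [ 0.1  0.  -0.4]
```

{"name": "play_rows", "arguments": {"targets": [[[0, 0.8, 5], [0, 0, 0], 25], [[0, 0.8, 9], [0, 0, 0], 25], [[0, 0.8, 12], [0, 0, 0], 25], [[0, 0.8, 14], [0, 0, 0], 25], [[0, 0.8, 15.5], [0, 0, 0], 25], [[0, 0.8, 17], [0, 0, 0], 25], [[0, 0.8, 17], [0, 0, 0], 25]]}}

```text
t: 24.05
tcp_pos: [0.5976, -0.2442, 0.1592]
orientation: [0.872, -0.405, -0.115, 0.249]
force: [1.4, 5.0, 15.5]
opening: 0.386
```

Run:
```python
from h import *
g=held(.018); print(arb(), (np.array(cur()[2]["force"])@axes(AZ)).round(1))
```

```text
held pts 4862
top z 0.0071 normal [0.009 0.011 1.   ] y range mid -17.4 18.0 mean [-0.0002 -0.0026  0.0071]
[-17.4 -16.7 -16.3 -15.9 -15.6 -15.  -14.5 -13.9 -13.3 -12.7 -12.1 -11.6
 -10.8  -9.5  -9.1  -8.8  -8.7  -8.3  -7.6  -6.3  13.   14.   14.9  15.6
  16.5  17.9]
[-0.1  0.  46.1] [ 5.1 -3.9 14.9]
```

{"name": "play_rows", "arguments": {"targets": [[[0, 0, 0], [0, 0, 0], 52], [[0, 0, 0], [0, 0, 0], 52], [[0, 0, 0], [0, 0, 0], 52], [[0, 0, -10], [0, 0, 0], 56], [[0, 0, -40], [0, 0, 0], 75], [[0, 0, -85], [0, 0, 0], 85], [[0, 0, -120], [0, 0, 0], 85], [[0, 0, -120], [0, 0, 0], 85], [[0, 0, -120], [0, 0, 0], 85]]}}

```text
t: 25.0
tcp_pos: [0.6455, -0.2037, 0.2593]
orientation: [0.872, -0.405, -0.116, 0.249]
force: [0.1, -0.1, -0.4]
opening: 0.995
```

Run:
```python
from h import *; from rig import imaging
g=seat(0); s=imaging.get_image("scene"); W=cloud(s)
for k,c,h in(("sock",(.604,.078),.04),("nut",(.638,.164),.016),("bolt",(.495,.273),.044),("foot",(.408,.022),.022)): print(k);blob(W,c,h,.02)
blob(W,(.688,-.02),.09,.06)
a=np.hstack([cv2.resize(g["frame"][80:280,130:380],(400,320)),cv2.resize(s["frame"],(400,320))]); cv2.imwrite("pics/end.png",a[:,:,::-1])
```

```text
annulus 0.0125 366 z pct 5/50/95 mm [37.9 39.1 40.2]
annulus 0.019 430 z pct 5/50/95 mm [27.9 29.3 38.3]
annulus 0.0235 546 z pct 5/50/95 mm [15.1 16.5 29. ]
sock
blob 55 [0.6031 0.0776 0.0399] [0.02  0.022 0.008]
nut
blob 92 [0.641  0.1689 0.016 ] [0.032 0.03  0.008]
boltTraceback (most recent call last):
  File "<stdin>", line 3, in <module>
  File "h.py", line 50, in blob
    m=(np.hypot(W[...,0]-c[0],W[...,1]-c[1])<r)&(abs(W[...,2]-h)<.004); p=W[m]; print("blob",len(p),((p.max(0)+p.min(0))/2).round(4),(p.max(0)-p.min(0)).round(3))
                                                                                                      ~~~~~^^^
    return umr_maximum(a, axis, None, out, keepdims, initial, where)
ValueError: zero-size array to reduction operation maximum which has no identity
```

Run:
```python
from h import *; from rig import imaging
g=imaging.get_image("wrist"); s=imaging.get_image("scene"); d=imaging.get_image("side"); W=cloud(d)
a=np.hstack([cv2.resize(s["frame"],(400,300)),cv2.resize(d["frame"],(400,300))]); b=np.hstack([cv2.resize(g["frame"][80:280,130:380],(375,300)),np.zeros((300,425,3),np.uint8)])
cv2.imwrite("pics/end.png",np.vstack([a,b])[:,:,::-1])
for k,c,h in(("sock",(.603,.081),.04),("nut",(.638,.168),.016),("bolt",(.495,.275),.044),("foot",(.408,.024),.022),("reel",(.687,-.018),.09)):
    print(k)
    try: blob(W,c,h,.06 if k=="reel" else .02)
    except ValueError: print("none")
```

```text
sock
blob 43 [0.6036 0.0793 0.0399] [0.02  0.022 0.007]
nut
blob 97 [0.6414 0.1719 0.016 ] [0.032 0.032 0.007]
bolt
blob 43 [0.4954 0.2744 0.0437] [0.014 0.015 0.007]
foot
blob 55 [0.4067 0.0234 0.0217] [0.022 0.025 0.007]
reel
blob 419 [ 0.6875 -0.0204  0.0899] [0.081 0.085 0.008]
```

View pics/end.png

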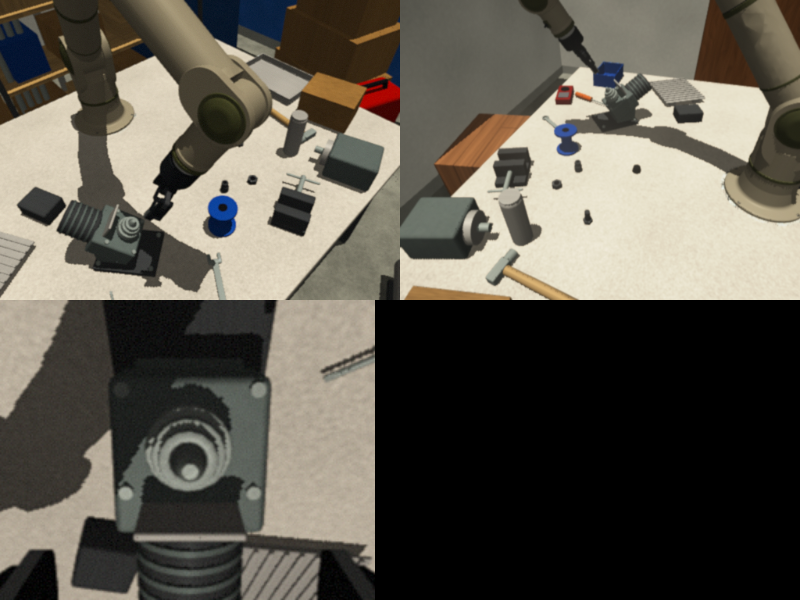

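The final pictures show the three rings stacked on the arbor (wrist crop, around (190,455)). All bystanders are standing where they were (side view); in the scene view the arm hides the bolt.

```bash
python3 -c "
from rig import workorder
print(workorder.hand_in())"
```

```text
the job is handed in; nothing more can be done
None
```

I threaded the large, medium and small rings onto the arbor in that order, pushed each one home, let go, and handed the job in at about 25 s of robot time.

- **Seating:** each ring was pressed home with about 10–17 N at the wrist. After I let go, the wrist camera put the ring tops at 16, 29 and 39 mm above the flange, which is exactly the fully seated stack.
- **Bystanders:** the side camera found the socket, bolt, foot and reel standing within about 2 mm of where they started. The nut also reads as lying where it was, though its position is less certain. Its first reading came from a cut-off patch and sits about 5 mm to one side. The wrist view taken before the grasp and the final scene view agree within 1 mm, and the final side view is about 4 mm off in y.
- **Checks that failed or disagreed:** the final scene-camera check could not find the bolt because the arm hid it, but the side camera showed it standing. The scene and side cameras differ by up to about 6 mm in y.

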